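# Lock the tube drum onto the rotator shaft

### The arm

A 6-joint arm with a two-finger parallel gripper is mounted at the origin on the work surface. World frame = base frame: x ahead of the robot, y to its left, z up, the work surface at z = 0. Lengths are in m, angles in rad, forces in N, time in s.
With the tool pointing down it reaches from about 0.325 to 0.85 m from the base axis. Payload 4.4 kg.
Tool frame: the origin (TCP) lies midway between the tips of the shut fingers; the grasp point (between the pads) lies 19 mm behind it (robot.pinch_z is the distance from the TCP to the grasp point, in m); z points along the fingers, x is the direction in which the jaws open and shut, and the axes are right-handed (so a half turn about z gives the same grasp; the last joint's range is limited). The gripper opens to 94 mm and grips with 3 to 60 N. Pads are 16 mm wide; open, the fingers measure 119 mm over their backs; the gripper's body (75 mm by 177 mm) begins 78 mm behind the grasp point.
Start: joints at [1.093, 0.207, 1.542, -0, 1.393, -0.15], TCP at [0.185, 0.544, 0.205] pointing down, gripper open.
Joint ranges: [-2.73, 2.73], [-0.86, 2.22], [0.23, 2.46], [-1.11, 4.25], [0.08, 2.63], [-2.82, 2.82]. Speed limits (rad/s): [2.79, 2.79, 3.14, 3.14, 3.14, 3.14].

### API

Orientations are given as [roll, pitch, yaw] about the fixed x, y, z axes, in that order (R = Rz(yaw) Ry(pitch) Rx(roll)).
In Python, from rig import robot gives the robot as it stands.
- The arm moves only by the shell command python3 -m inch 'ROWS' [FORCE]. ROWS is JSON, a list of rows, each a list of 5 numbers: the shift along the world's x, y, z scaled (see below), then the turn about the world's z scaled (see below), then the opening, from 0 (shut) to 1 (fully open). A call has 1 to 20 rows; each row shifts and turns the commanded pose from where the row before left it; what a row does not reach is not made up. The controller multiplies each number of a shift by 30 cm and each number of a turn by 45 degrees. A row lasts 1/8 s, in which the tool goes at most 62.5 mm and 10.7 degrees, less where a joint would pass 70% of its speed; a pose out of reach is approached as far as the arm can. A call with a number of a shift or a turn outside -1 to 1 is refused whole. A call with a gripper value outside its range is refused whole. The fingers move at their own pace and stop on an object; FORCE is the grip in N (left out, the last holds). Time passes only in rows, so rows that do not move let the fingers close. It gives the time, the measured TCP pose, the force and the opening at its end, in the units of the state.
- robot.read_state(): the state, without advancing time (a new reading comes with each control period).
- robot.read_camera(name): name is "scene" or "top" or "wrist"; returns the picture (480x640x3 uint8, red, green, blue); there is no depth.
- robot.camera_info(name): a dict with "camera_matrix" (3x3 intrinsics, pixels), "R" (3x3) and "t" (3): a world point X has camera coordinates R X + t. Camera axes: x right, y down, z forward; pixel columns grow to the right and rows downward; lengths in m; the calibration is good to about 2 mm. A picture is of the moment at which its call begins: read the wrist's pose just before it. camera_info takes no time and is no camera call; for the wrist camera it gives the pose at the moment of the call.
- robot.job_done(): hands the job in, once; it reports no verdict.
Trained networks look in the newest picture that a camera, given by its name, has taken for a name from the list of things; names that differ only in an ending like _2 or _b are one class to them, and where a whole thing is asked for, a point or a joint stands for the part that bears it (a point fixed in the world has none). Each returns a list of dicts, best first, with "conf" (0 to 1); they miss things now and then, are a little off and sometimes report something else, mostly with a low value. They report only what shows in the picture. A call takes as long as a camera call.
- robot.spot_in(label, camera): "at" ([column, row] as shares, 0 to 1, of the picture: columns of its width, rows of its height, amid what is visible of it).
- robot.pinpoint(label, camera): "at" ([column, row] as shares, 0 to 1, of the picture: columns of its width, rows of its height: a listed point, or the origin of a listed thing).
The state is a dict: "clock": time; "joint_pos": joint angles; "joint_velocities": joint speeds; "tau": joint torques, N m; "eef_pos": TCP position; "ee_rot": TCP orientation; "ft_force": force on the tool from outside, world axes, zero at the start; "moment": the same for the moment, N m; "grip_width": finger opening in m.
Only numpy, scipy, OpenCV 4.12 (cv2) and the standard library are available. Lean on these libraries where they do the work, as an engineer would, in place of code of your own. Each camera call takes 0.05 s, during which the arm holds its last target.

### The job

The white drum of the tube rotator is loose on its shaft. Turn its collar up from the side so that the thumbscrew faces the flat of the shaft, then tighten the thumbscrew clockwise until it bears squarely and firmly on the flat; if it jams early it is not square to the flat, so let the collar settle before going on. Do not force the screw, disturb the other things on the bench, or leave the gripper on it.

Things in the scene. Friction and masses are not known exactly. Their poses are not given: they have to be found in the camera images.
- rotator: Tube rotator fixed to the bench: grey base plate 130 x 235 x 12 mm; white drive box from y = 70 to 165 mm, 110 mm deep, top at 128 mm. Origin on the bench right below the collar's middle. A steel shaft runs along its y axis, centre line 105 mm above the bench, ending free at y = -62 mm. Axes: y along the shaft to the drive box, z up, x away from the robot (yaw up to 0.35 rad).
- bearing: Dark bearing ring, 48 mm diameter, at the drive box; it carries the shaft, which is braked and does not turn. Origin on the shaft's centre line in the middle of the collar, axes as the rotator's. Its pose does not tell which way the shaft's flat faces.
- shaft_end (a point): Middle of the shaft's bare free end, on its centre line, axes as the rotator's. The shaft is 32 mm thick with one flat along its whole length, 12 mm from the centre line, 21 mm wide. The flat's normal leans up to 0.45 rad from straight up, about the shaft, differently each time and not told here: see it on the bare 47 mm of shaft at the collar's -y side, or feel for it.
- collar (a joint): Angle of the collar about the shaft: 0 = thumbscrew straight up, positive leans it to the rotator's +x, negative to -x (towards the robot). Starts at -1.15 to -0.8. Aluminium, 48 mm diameter, 30 mm long, centred under the screw; carries the white drum, 80 mm diameter, y = 30 to 50 mm. Friction of 0.06 N m keeps it where it is left. Pushing the wing along an arc about the shaft turns it.
- thumbscrew (a joint): Turn of the thumbscrew about its axis, rad; grows clockwise seen from the head (tightening, sinks 2.4 mm per rad). Starts at 0, the blade's width parallel to the shaft. Drag 0.06 N m, which also keeps it from working loose. Its tip meets the flat at 1.96 rad when square to it, 1.5 when 0.2 rad out of square, 0.8 when 0.4 rad out, and the shaft's round part at 0.3.
- stem: Stem of the thumbscrew; sinks with it but does not turn. Origin on the screw axis, on the shaft's centre line while the screw is at 0. z axis outward along the screw, y along the shaft. Its lower end is the flat tip, 8 mm wide.
- tip (a point): Lower end of the stem. Pressing on the flat less than 0.45 rad out of square, its edge pushes the collar towards square, and the collar turns so by itself once nothing holds the head. Tip force adds 0.0024 N m per N to the moment needed to turn the screw. Pressed square, the tip force rises some 20 N per 0.1 rad, out of square by half less. Over 90 N is forcing it; on letting go it eases to 25 N at most; tight is 12 N or more then.
- wing (a point): Middle of the thumbscrew's wing, a steel blade 10 mm thick, 30 mm wide, 30 mm tall; grip it across the 10 mm. On the screw axis, 60 mm from the shaft's centre line at the start. z axis outward along the screw, x across the thickness, y along the width. 18 mm below it is a flange of 20 mm diameter. Nothing else near it reaches further than 40 mm from the shaft's centre line.
- rack: Bystander: white tube rack block 90 x 200 x 35 mm, origin under its centre.
- cup: Bystander: clear specimen cup with a red lid, 48 mm diameter, 62 mm tall, origin under its centre.
- vial: Bystander: amber vial with a white cap, 36 mm diameter, 75 mm tall, origin under its centre.

How it is judged:
By the outcome, as a careful person would: the job done as asked, in the order asked, and still so for the second after the job is handed in, with the robot touching nothing.
It also fails if it takes over 72 s, if anything falls off the work surface, if the arm or the gripper's body presses on something with over 40 N, if the wrist force passes 120 N, or if a joint passes its speed limit or range.

## Working session

There is one attempt and no reset: what is moved stays moved. The work goes in short steps, Python scripts to look and compute and a shell command to move; the robot and the scene stay as the last step left them, time stands still between calls to the robot, and variables do not carry over. Pictures are saved under pics/ and viewed, and the job is handed in when it is done.

```bash
ls; mkdir -p pics
cat > h.py <<'E'
import numpy as np, cv2
from rig import robot
def snap(cam,name):
    im=robot.read_camera(cam); cv2.imwrite(f'pics/{name}.png',cv2.cvtColor(im,cv2.COLOR_RGB2BGR)); return im
def ray(cam,at,info=None):
    i=info or robot.camera_info(cam); K=np.array(i['camera_matrix']);R=np.array(i['R']);t=np.array(i['t'])
    p=np.array([at[0]*640,at[1]*480,1]); d=R.T@np.linalg.solve(K,p); return -R.T@t, d/np.linalg.norm(d)
def atz(cam,at,z):
    c,d=ray(cam,at); return c+d*(z-c[2])/d[2]
def tri(rays):
    A=np.zeros((3,3));b=np.zeros(3)
    for c,d in rays:
        P=np.eye(3)-np.outer(d,d);A+=P;b+=P@c
    return np.linalg.solve(A,b)
def proj(cam,X):
    i=robot.camera_info(cam); q=np.array(i['R'])@X+np.array(i['t']); q=np.array(i['camera_matrix'])@q; return q[:2]/q[2]
E
python3 - <<'E'
from h import *
s=robot.read_state();print({k:np.round(v,3) for k,v in s.items()}, robot.pinch_z)
for c in ['scene','top','wrist']:
    snap(c,c+'0')
    for l in ['rotator','bearing','shaft_end','wing','tip','stem','collar','rack','cup','vial']:
        try:
            r=robot.pinpoint(l,c); print(c,l,[(np.round(np.array(x['at'])*[640,480],1),round(x['conf'],2)) for x in r[:2]])
        except Exception as e: print(c,l,e)
    print(robot.read_state()['clock'])
E
```

```text
pics
{'clock': np.float64(0.0), 'joint_pos': array([ 1.092,  0.207,  1.543, -0.   ,  1.393, -0.151]), 'joint_velocities': array([ 0.002, -0.   , -0.   , -0.001, -0.   , -0.   ]), 'tau': array([ 1.0000e-03, -3.7087e+01, -2.8142e+01,  7.0000e-02,  3.6000e-02,
       -0.0000e+00]), 'eef_pos': array([0.185, 0.544, 0.204]), 'ee_rot': array([-3.141e+00,  2.000e-03,  1.243e+00]), 'ft_force': array([ 0.312, -0.827, -0.174]), 'moment': array([-0.015,  0.028, -0.04 ]), 'grip_width': np.float64(0.094)} 0.0188
scene rotator [(array([342.2, 255.8]), 0.85), (array([343.3, 232.3]), 0.33)]
scene bearing []
scene shaft_end [(array([326., 250.]), 0.74)]
scene wing [(array([322.4, 212.5]), 0.78)]
scene tip []
scene stem [(array([342.5, 231.1]), 0.81)]
scene collar it knows: bearing, cup, rack, rotator, shaft_end, stem, tip, vial, wing
scene rack [(array([454.4, 202. ]), 0.89)]
scene cup [(array([209.4, 415.5]), 0.77)]
scene vial [(array([174.7, 343.3]), 0.92)]
0.5
top rotator []
top bearing [(array([304.3, 248.6]), 0.91)]
top shaft_end [(array([328. , 242.4]), 0.83), (array([183.3, 240.2]), 0.26)]
top wing [(array([309.8, 274.3]), 0.58)]
top tip [(array([306.9, 255.6]), 0.78), (array([302.6, 247.9]), 0.25)]
top stem [(array([304.6, 252.3]), 0.55)]
top collar it knows: bearing, cup, rack, rotator, shaft_end, stem, tip, vial, wing
top rack [(array([184.2, 237.3]), 0.9)]
top cup [(array([467.5, 198.9]), 0.88)]
top vial [(array([464.1, 266.5]), 0.6)]
1.0
wrist rotator []
wrist bearing []
wrist shaft_end []
wrist wing []
wrist tip []
wrist stem []
wrist collar it knows: bearing, cup, rack, rotator, shaft_end, stem, tip, vial, wing
wrist rack []
wrist cup []
wrist vial []
1.5
```

View pics/scene0.png

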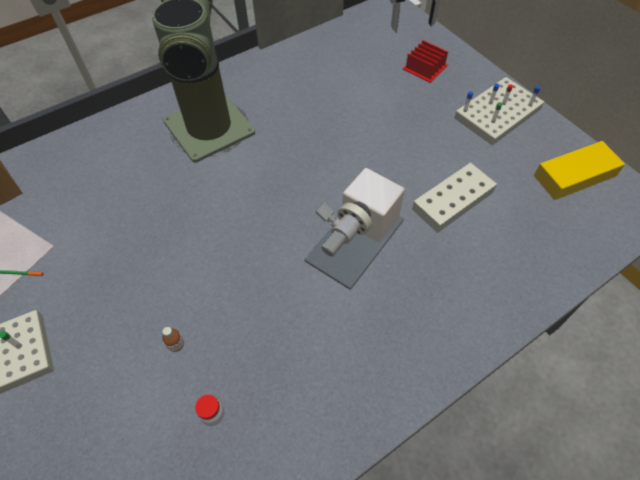

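View pics/top0.png

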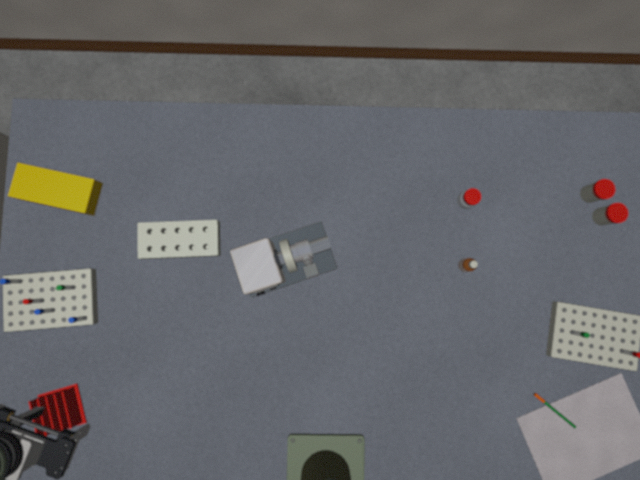

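View pics/wrist0.png

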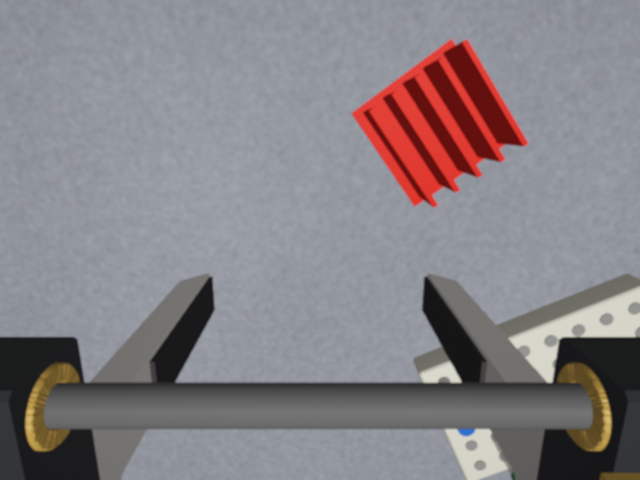

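Run:
```python
from h import *
f=lambda u,v:(u/640,v/480)
def T(a,b): return tri([ray('scene',f(*a)),ray('top',f(*b))])
E=T((326,250),(328,242.4));print('end',E)
W=T((322.4,212.5),(309.8,274.3));print('wing',W)
S=T((342.5,231.1),(304.6,252.3));print('stem',S)
print('bearing z.105',atz('top',f(304.3,248.6),.105),'end z.105',atz('top',f(328,242.4),.105))
for n,a,b in [('rack',(454.4,202),(184.2,237.3)),('cup',(209.4,415.5),(467.5,198.9)),('vial',(174.7,343.3),(464.1,266.5)),]:
  print(n,T(a,b))
for c in ['scene','top']: print(c,ray(c,(.5,.5)))
```

```text
end [0.56732908 0.00289179 0.10327606]
wing [0.49117259 0.04522576 0.11856398]
stem [0.54430086 0.06015682 0.09770881]
bearing z.105 [0.55183719 0.05956954 0.105     ] end z.105 [0.56757328 0.0035347  0.105     ]
rack [0.58458747 0.37674305 0.00567484]
cup [ 0.6972501  -0.36418552  0.00579202]
vial [ 0.51969508 -0.3554164  -0.00345774]
scene (array([ 1.03057906, -0.3199631 ,  1.02747045]), array([-0.44839483,  0.29736375, -0.84292163]))
top (array([0.47915325, 0.02417149, 1.17954837]), array([ 0.08698054, -0.00140043, -0.99620903]))
```

The rotator stands mid-table. Its free shaft end is at about (328,242) in the top view, and the wing leans toward the robot at about (310,272). The bystanders are well clear. I'll move closer so the wrist camera can measure it.

Run:
```python
from h import *
s=robot.read_state()
c,d=ray('wrist',(.5,.5)); print('cam',c,d, 'tcp',s['eef_pos'],s['ee_rot'])
i=robot.camera_info('wrist'); print(i['camera_matrix']); y=s['ee_rot'][2]
tx=np.array([np.cos(y),np.sin(y),0]); ty=np.array([np.sin(y),-np.cos(y),0])
o=c-s['eef_pos']; print(o@tx,o@ty,o[2], d@tx,d@ty,d[2])
```

```text
cam [0.11372443 0.56920341 0.38478588] [ 0.25589405 -0.08072793 -0.96332821] tcp [0.18512592 0.54438642 0.20543484] [-3.14155633e+00  2.44289077e-05  1.24296152e+00]
[[428.05714878   0.         317.88173176]
 [  0.         428.05714878 235.1881964 ]
 [  0.           0.           1.        ]]
0.0005044324333829177 -0.07558969030209531 0.17935104612611807 0.005967826827056099 0.26825948362889457 -0.9633282070437476
```

```bash
python3 -m inch '[[0.122,-0.163,0.02,-0.123,1],[0.122,-0.163,0.02,-0.123,1],[0.122,-0.163,0.02,-0.123,1],[0.122,-0.163,0.02,-0.123,1],[0.122,-0.163,0.02,-0.123,1],[0.122,-0.163,0.02,-0.123,1],[0.122,-0.163,0.02,-0.123,1],[0.122,-0.163,0.02,-0.123,1],[0.122,-0.163,0.02,-0.123,1],[0.122,-0.163,0.02,-0.123,1],[0,0,0,0,1],[0,0,0,0,1]]'
python3 - <<'E'
from h import *
c='wrist'; s=robot.read_state();print(s['eef_pos'],s['ee_rot'],s['ft_force'])
snap(c,'w1')
for l in ['bearing','shaft_end','wing','tip','stem']:
    r=robot.pinpoint(l,c); print(c,l,[(np.round(np.array(x['at'])*[640,480],1),round(x['conf'],2)) for x in r[:2]], [atz(c,x['at'],.105) for x in r[:1]])
E
```

```text
clock: 3.0
eef_pos: [0.5507, 0.0555, 0.2651]
ee_rot: [-3.141, 0.001, 0.277]
ft_force: [-0.4, -0.2, -0.0]
grip_width: 0.0941
[0.55070172 0.05553789 0.26507104] [-3.14067911e+00  9.07592600e-04  2.76847622e-01] [-0.42258309 -0.19091187 -0.00965503]
wrist bearing [] []
wrist shaft_end [(array([324.2, 282.8]), 0.81)] [array([0.57077715, 0.0040746 , 0.105     ])]
wrist wing [(array([249.9, 226.2]), 0.92)] [array([0.49876596, 0.03451527, 0.105     ])]
wrist tip [] []
wrist stem [] []
```

View pics/w1.png

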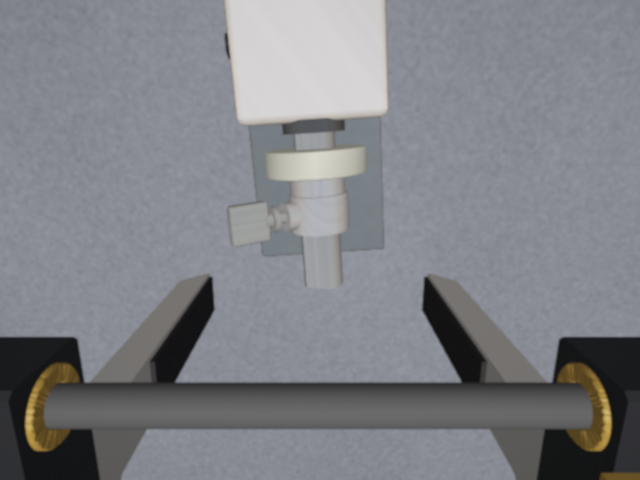

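Run:
```python
from h import *
im=cv2.imread('pics/w1.png'); c=im[100:300,215:400]; cv2.imwrite('pics/w1z.png',cv2.resize(c,None,fx=3,fy=3,interpolation=cv2.INTER_CUBIC)[:600,:800])
f=lambda u,v:(u/640,v/480)
a=atz('wrist',f(262,255),.012);b=atz('wrist',f(384,248.5),.012);print(a,b,np.linalg.norm(b-a),np.arctan2(*(b-a)[1::-1]))
a=atz('wrist',f(238,123),.128);b=atz('wrist',f(387,112),.128);print(a,b,np.linalg.norm(b-a),np.arctan2(*(b-a)[1::-1]))
```

```text
[ 0.51052015 -0.01863017  0.012     ] [0.63245851 0.0239604  0.012     ] 0.1291623741168516 0.3360327980804466
[0.47479798 0.11224468 0.128     ] [0.57492604 0.14898175 0.128     ] 0.10665477453485954 0.35165128835337767
```

View pics/w1z.png

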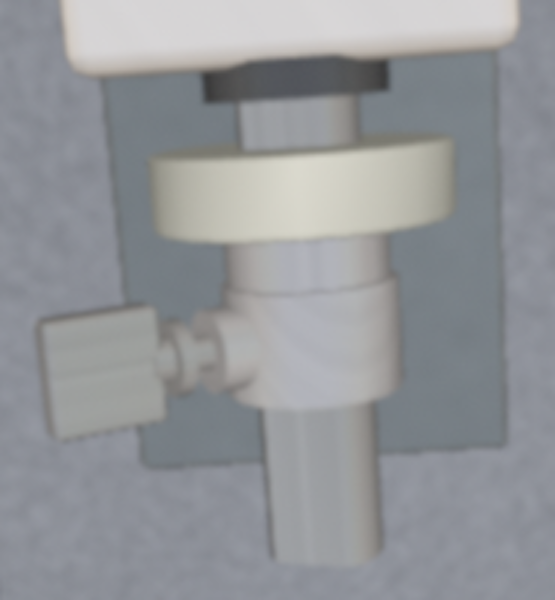

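```bash
python3 -m inch '[[0.042,-0.113,-0.04,0.027,1],[0.042,-0.113,-0.09,0.027,1],[0.042,-0.113,-0.1,0.027,1],[0,0,-0.12,0,1],[0,0,0,0,1],[0,0,0,0,1]]'
python3 - <<'E'
from h import *
c='wrist'; s=robot.read_state();print(s['eef_pos'],s['ee_rot'],s['ft_force'])
im=snap(c,'w2')
for l in ['bearing','shaft_end','wing','tip','stem']:
    r=robot.pinpoint(l,c); print(c,l,[(np.round(np.array(x['at'])*[640,480],1),round(x['conf'],2)) for x in r[:2]], [(atz(c,x['at'],.105),ray(c,x['at'])) for x in r[:1]])
E
```

```text
clock: 4.05
eef_pos: [0.5896, -0.0457, 0.1618]
ee_rot: [3.141, -0.002, 0.342]
ft_force: [-0.3, 0.1, 0.8]
grip_width: 0.094
[ 0.58960925 -0.0457459   0.16183963] [ 3.14069779e+00 -1.54906807e-03  3.41713553e-01] [-0.31837792  0.06568941  0.77950827]
wrist bearing [] []
wrist shaft_end [(array([316.4, 167.8]), 0.97)] [(array([0.57244743, 0.00162131, 0.105     ]), (array([0.56383493, 0.02526468, 0.3419814 ]), array([ 0.03613935, -0.09921117, -0.99440992])))]
wrist wing [(array([195.1,  33.8]), 0.58)] [(array([0.49149828, 0.04458955, 0.105     ]), (array([0.5637444 , 0.02519997, 0.34175383]), array([-0.29097494,  0.07809254, -0.95353822])))]
wrist tip [] []
wrist stem [] []
```

View pics/w2.png

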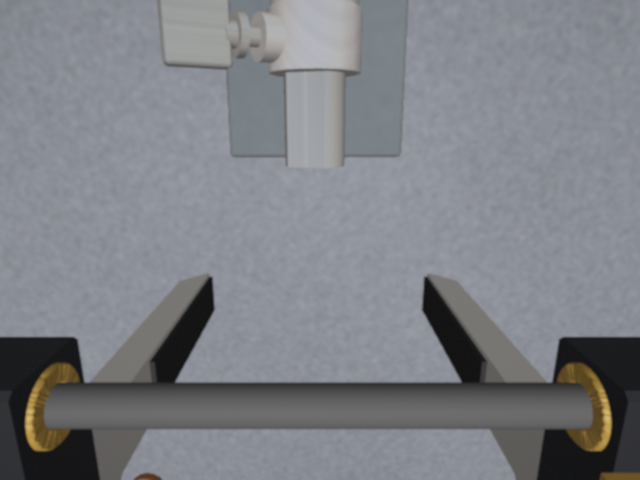

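Run:
```python
from h import *
im=cv2.imread('pics/w2.png')
z=cv2.resize(im[60:180,270:360],None,fx=5,fy=5,interpolation=cv2.INTER_CUBIC).astype(float)
z=np.clip((z-110)*2.2,0,255).astype(np.uint8); cv2.imwrite('pics/w2z.png',z)
g=im[:,:,:].mean(2)
for r in (80,100,120,140,155): 
    print(r,[int(x) for x in g[r-4:r+5,280:350].mean(0)])
f=lambda u,v:(u/640,v/480)
a=atz('wrist',f(232,156.5),.012);b=atz('wrist',f(401,155.5),.012);print(a,b,np.linalg.norm(b-a),np.arctan2(*(b-a)[1::-1]))
```

```text
80 [124, 123, 121, 112, 104, 117, 142, 157, 162, 162, 161, 161, 160, 160, 160, 160, 160, 159, 159, 159, 159, 160, 162, 163, 165, 166, 165, 162, 160, 160, 160, 160, 159, 159, 159, 159, 159, 158, 158, 158, 157, 157, 157, 158, 159, 161, 161, 161, 160, 160, 159, 158, 157, 155, 153, 151, 149, 146, 143, 140, 136, 131, 124, 116, 109, 110, 118, 123, 125, 125]
100 [128, 128, 128, 122, 110, 110, 132, 153, 162, 163, 163, 162, 161, 161, 161, 161, 161, 160, 160, 160, 160, 161, 162, 164, 166, 167, 167, 164, 162, 161, 161, 161, 160, 160, 160, 159, 159, 159, 159, 159, 159, 158, 158, 159, 161, 162, 162, 162, 162, 161, 160, 159, 158, 156, 155, 152, 149, 147, 144, 141, 137, 131, 123, 114, 111, 118, 126, 129, 129, 129]
120 [127, 127, 127, 124, 115, 108, 125, 148, 161, 164, 163, 162, 162, 162, 162, 163, 162, 161, 161, 161, 161, 161, 163, 164, 166, 168, 167, 165, 163, 162, 162, 162, 161, 161, 161, 161, 160, 160, 160, 160, 160, 160, 159, 160, 162, 163, 163, 163, 163, 162, 161, 160, 159, 158, 155, 153, 150, 148, 145, 141, 137, 131, 123, 114, 112, 119, 126, 129, 129, 129]
140 [128, 128, 128, 126, 118, 106, 114, 139, 156, 163, 164, 163, 162, 163, 163, 163, 163, 162, 161, 162, 162, 162, 163, 165, 166, 168, 168, 166, 164, 163, 162, 162, 162, 162, 162, 162, 161, 161, 161, 161, 161, 161, 160, 161, 163, 164, 165, 164, 164, 163, 162, 161, 160, 158, 156, 153, 151, 148, 145, 141, 137, 130, 122, 114, 114, 121, 127, 128, 129, 129]
155 [128, 128, 128, 128, 123, 111, 111, 133, 154, 163, 164, 163, 163, 163, 163, 164, 164, 162, 162, 162, 163, 163, 163, 164, 166, 168, 168, 166, 164, 163, 163, 163, 163, 163, 163, 162, 162, 162, 162, 162, 162, 162, 161, 162, 164, 165, 165, 165, 164, 163, 162, 161, 160, 158, 156, 154, 151, 148, 145, 141, 136, 129, 120, 113, 115, 122, 128, 129, 130, 131]
[ 0.51180619 -0.02113068  0.012     ] [0.63226164 0.02262345 0.012     ] 0.128155921525024 0.34842011167042036
```

View pics/w2z.png

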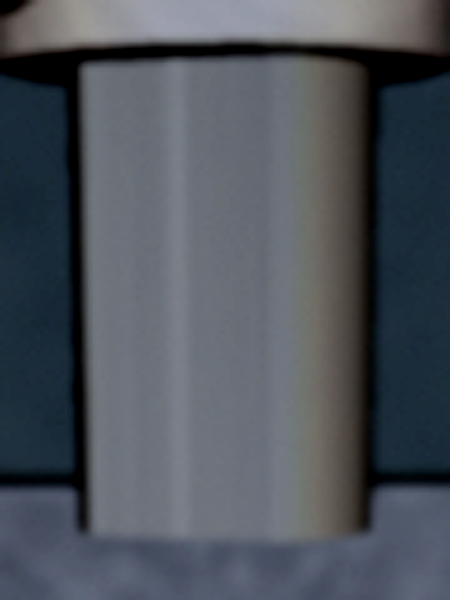

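```bash
python3 -m inch '[[-0.03,0,0.01,0.229,1],[-0.03,0,0,0.229,1],[-0.03,0,0,0.229,1],[-0.03,0,0,0.229,1],[-0.03,0,0,0.229,1],[-0.03,0,0,0.229,1],[0,0,0,0.229,1],[0,0,0,0.229,1],[0,0,0,0.229,1],[0,0,0,0.229,1],[0,0,0,0.229,1],[0,0,0,0.229,1],[0,0,0,0,1],[0,0,0,0,1]]'
python3 - <<'E'
from h import *
c='wrist'; s=robot.read_state();print(s['eef_pos'],s['ee_rot'],s['joint_pos'])
im=snap(c,'w3')
for l in ['shaft_end','wing','tip','stem']:
    r=robot.pinpoint(l,c); print(c,l,[(np.round(np.array(x['at'])*[640,480],1),round(x['conf'],2)) for x in r[:2]], [(atz(c,x['at'],.105),ray(c,x['at'])) for x in r[:1]])
E
```

```text
clock: 6.1
eef_pos: [0.5351, -0.0463, 0.1637]
ee_rot: [3.141, 0.0, 2.496]
ft_force: [-0.1, -0.4, -0.9]
grip_width: 0.0941
[ 0.53506414 -0.04628173  0.16374898] [3.14139796e+00 4.63278670e-04 2.49646280e+00] [-2.47482946e-01  1.64531300e-01  1.68069915e+00  1.02538694e-07
  1.29585967e+00 -2.74394582e+00]
wrist shaft_end [(array([317.2, 349.3]), 0.64)] [(array([0.57166443, 0.00393144, 0.105     ]), (array([ 0.48936056, -0.10514484,  0.3429277 ]), array([ 0.29996952,  0.39754583, -0.86716527])))]
wrist wing [] []
wrist tip [(array([418.2, 384.8]), 0.63)] [(array([0.53528703, 0.06234104, 0.105     ]), (array([ 0.48938289, -0.10518589,  0.34283365]), array([ 0.15586511,  0.56882892, -0.80755169])))]
wrist stem [] []
```

View pics/w3.png

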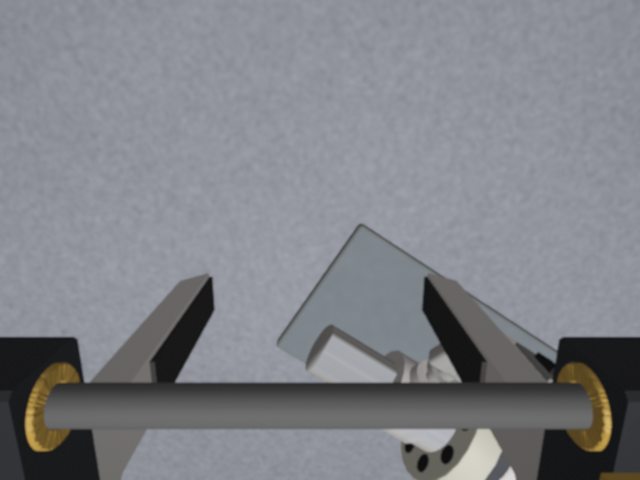

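```bash
cat > rect.py <<'E'
from h import *
import sys
def rect(im,cam,end,yaw,off=0.0,S=12,half=24):
    # plane y=end+off, pixels = S per mm
    X=np.array([np.cos(yaw),np.sin(yaw),0]);Y=np.array([-np.sin(yaw),np.cos(yaw),0])
    n=2*half*S
    src=[];dst=[]
    for x,z in [(-half,-half),(half,-half),(half,half),(-half,half)]:
        P=end+X*x/1000+np.array([0,0,z/1000])+Y*off
        src.append(proj(cam,P)); dst.append(((x+half)*S,(half-z)*S))
    H=cv2.getPerspectiveTransform(np.float32(src),np.float32(dst))
    return cv2.warpPerspective(im,H,(n,n),flags=cv2.INTER_CUBIC)
E
python3 - <<'E'
from rect import *
im=cv2.imread('pics/w3.png')
end=np.array([.5716,.0030,.105])
r=rect(im,'wrist',end,.345)
for R in (16,): cv2.circle(r,(288,288),R*12,(0,0,255),1)
a=cv2.resize(im[315:385,290:380],None,fx=6,fy=6,interpolation=cv2.INTER_CUBIC)
o=np.zeros((576,576+0,3),np.uint8); cv2.imwrite('pics/w3r.png',r); cv2.imwrite('pics/w3z.png',a)
E
```

```text
(no output)
```

View pics/w3r.png

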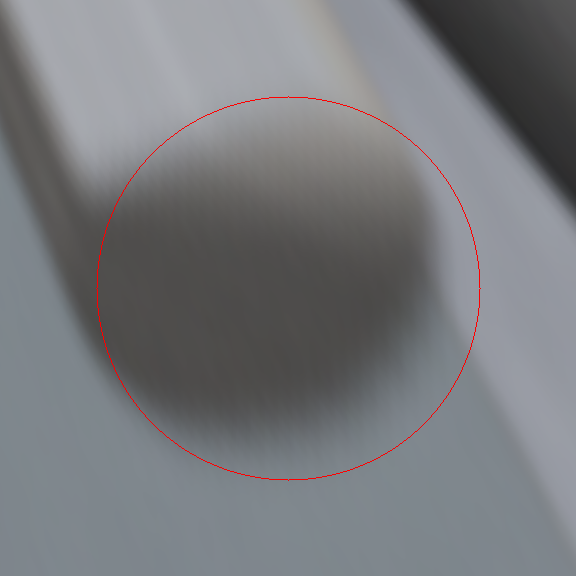

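View pics/w3z.png

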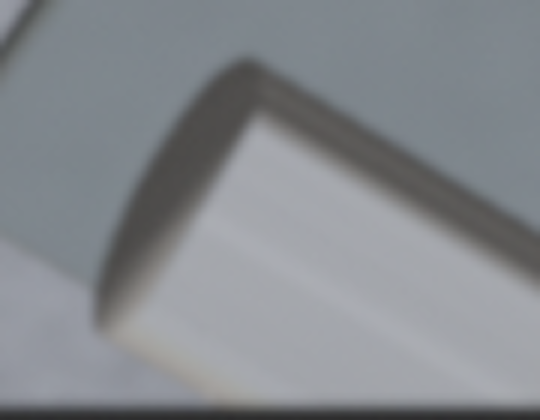

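Run:
```python
from h import *
yaw=.345;X=np.array([np.cos(yaw),np.sin(yaw),0]);Y=np.array([-np.sin(yaw),np.cos(yaw),0]);Z=np.array([0,0,1.])
O=np.array([.5716,.0030,.105])+.062*Y; print('O',O)
f=lambda u,v:(u/640,v/480)
# rays: scene/top wing
for cam,p in [('scene',(322.4,212.5)),('top',(309.8,274.3))]:
    c,d=ray(cam,f(*p)); t=((O-c)@Y)/(d@Y); P=c+t*d-O; print(cam,P@X,P@Z,np.hypot(P@X,P@Z),np.arctan2(P@X,P@Z))
# w1 ray: rebuild from z=.105 point and camera
s=np.array([0.5507,.0555,.2651]);y=.277;ty=np.array([np.sin(y),-np.cos(y),0])
c=s-.0756*ty+np.array([0,0,.179]); q=np.array([0.49876596,0.03451527,.105]); d=q-c
# intersect with circle: param
for t in np.linspace(.7,1,16):
    P=c+t*d-O; print(round(t,2),np.round([P@X,P@Y,P@Z,np.hypot(P@X,P@Z),np.arctan2(P@X,P@Z)],4))
for cam in('top','scene'): print(cam,'end',proj(cam,O-.062*Y))
print('stage', O+X*-.027)
```

```text
O [0.55063181 0.06134668 0.105     ]
scene -0.05759971742984812 0.022272544137352454 0.06175592012389308 -1.2018269122856768
top -0.06719465993249307 0.3414953418355705 0.34804337491013465 -0.1942839841249798
0.7 [-0.0396  0.0156  0.1017  0.1091 -0.3708]
0.72 [-0.0408  0.014   0.0949  0.1033 -0.4056]
0.74 [-0.042   0.0125  0.0882  0.0977 -0.4445]
0.76 [-0.0432  0.0109  0.0814  0.0921 -0.4882]
0.78 [-0.0444  0.0094  0.0746  0.0868 -0.5373]
0.8 [-0.0457  0.0078  0.0678  0.0818 -0.5926]
0.82 [-0.0469  0.0063  0.061   0.077  -0.655 ]
0.84 [-0.0481  0.0047  0.0543  0.0725 -0.7254]
0.86 [-0.0493  0.0032  0.0475  0.0685 -0.8046]
0.88 [-0.0506  0.0016  0.0407  0.0649 -0.893 ]
0.9 [-5.180e-02  1.000e-04  3.390e-02  6.190e-02 -9.909e-01]
0.92 [-0.053  -0.0015  0.0271  0.0595 -1.0977]
0.94 [-0.0542 -0.0031  0.0203  0.0579 -1.2118]
0.96 [-0.0554 -0.0046  0.0136  0.0571 -1.3308]
0.98 [-0.0567 -0.0062  0.0068  0.0571 -1.4517]
1.0 [-0.0579 -0.0077 -0.      0.0579 -1.5708]
top end [328.25091025 240.71774948]
scene end [327.53675893 250.9464239 ]
stage [0.52522277 0.05221537 0.105     ]
```

```bash
python3 -m inch '[[0,0,0.09,-0.228,1],[0,0,0.04,-0.228,1],[-0.006,0.04,0,-0.228,1],[-0.006,0.04,0,-0.228,1],[-0.006,0.04,0,-0.228,1],[-0.006,0.04,0,-0.228,1],[-0.006,0.04,0,-0.228,1],[-0.006,0.04,0,-0.228,1],[-0.006,0.04,0,-0.228,1],[-0.006,0.042,0,-0.228,1],[0,0,0,-0.228,1],[0,0,0,-0.230,1],[0,0,0,0,1],[0,0,0,0,1]]'
python3 - <<'E'
from h import *
c='wrist'; s=robot.read_state();print(s['eef_pos'],s['ee_rot'],s['joint_pos'])
im=snap(c,'w4')
E
```

```text
clock: 8.1
eef_pos: [0.5205, 0.0502, 0.2025]
ee_rot: [3.142, 0.0, 0.351]
ft_force: [-1.2, -0.1, -0.1]
grip_width: 0.0939
[0.52052773 0.0502426  0.20245448] [3.14158520e+00 3.04551069e-05 3.50694031e-01] [-6.93537386e-02  9.85002234e-02  1.67171346e+00 -1.96163718e-05
  1.37140374e+00 -4.20043884e-01]
```

View pics/w4.png

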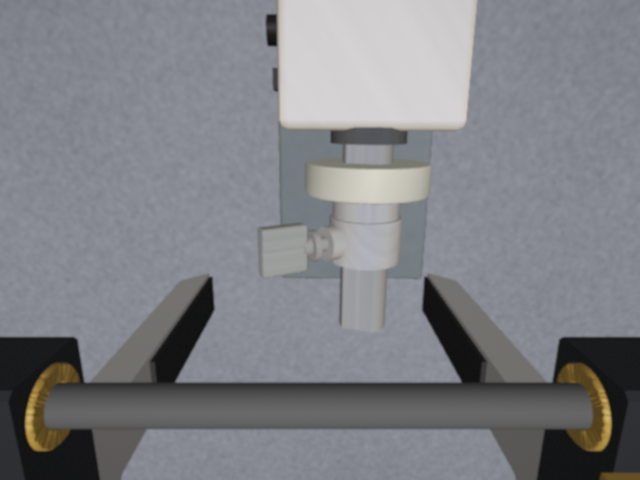

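```bash
python3 -m inch '[[0,0,-0.09,0,1],[0,0,-0.09,0,1],[0,0,-0.077,0,1],[0,0,0,0,1],[0.0157,0.0056,0,0,1],[0.0157,0.0056,0.005,0,1],[0.0157,0.0056,0.005,0,1],[0.0157,0.0056,0.008,0,1],[0,0,0,0,1]]'
python3 - <<'E'
from h import *
c='wrist'; s=robot.read_state();print(s['eef_pos'],s['ee_rot'],s['ft_force'])
im=snap(c,'w5')
E
```

```text
clock: 9.28
eef_pos: [0.5334, 0.0551, 0.13]
ee_rot: [-3.141, 0.016, 0.35]
ft_force: [-12.3, -6.5, 9.2]
grip_width: 0.0941
[0.53343412 0.05507136 0.12998851] [-3.14080097  0.01577145  0.34970529] [-12.34509469  -6.45511266   9.20356736]
```

View pics/w5.png

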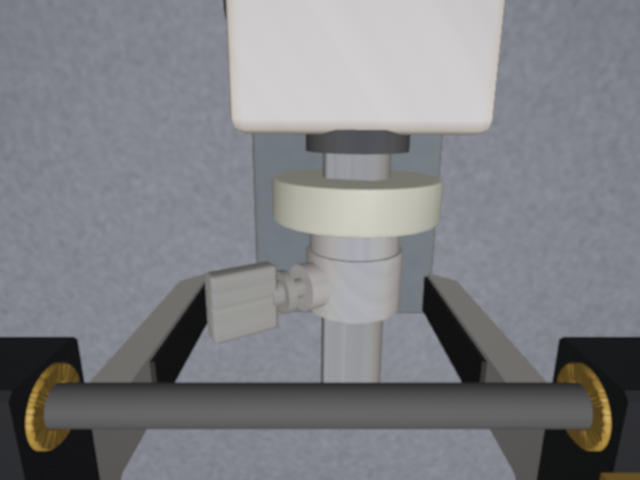

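The wing end is jammed under a purely horizontal push, with the force pointing at the shaft centre. I'll follow the arc and go upward.

```bash
python3 -m inch '[[0.0063,0.0023,0.014,0,1],[0.0063,0.0023,0.014,0,1],[0.0079,0.0028,0.0147,0,1],[0.0079,0.0028,0.0147,0,1],[0,0,0,0,1]]'
python3 - <<'E'
from h import *
c='wrist'; s=robot.read_state();print(s['eef_pos'],s['ee_rot'],s['ft_force'])
im=snap(c,'w6')
for l in ['wing']:
    r=robot.pinpoint(l,c); print(c,l,[(np.round(np.array(x['at'])*[640,480],1),round(x['conf'],2)) for x in r[:2]])
E
```

```text
clock: 9.95
eef_pos: [0.5479, 0.0599, 0.1488]
ee_rot: [3.141, 0.0, 0.349]
ft_force: [-2.7, -1.0, 1.9]
grip_width: 0.0939
[0.54789491 0.059897   0.14878398] [3.14114917e+00 4.35113214e-04 3.48729992e-01] [-2.66038735 -1.0289943   1.91838746]
wrist wing [(array([239.5, 297.3]), 0.8)]
```

View pics/w6.png

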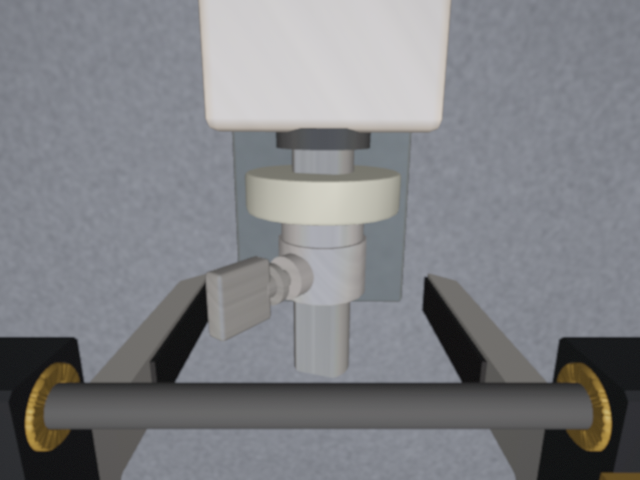

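```bash
python3 -m inch '[[0.011,0.004,0.0075,0,1],[0.011,0.004,0.0075,0,1],[0.011,0.004,0.0075,0,1],[0.011,0.004,0.0075,0,1],[0,0,0,0,1]]'
python3 - <<'E'
from h import *
c='wrist'; s=robot.read_state();print(s['eef_pos'],s['ee_rot'],s['ft_force'])
im=snap(c,'w7')
yaw=.345;X=np.array([np.cos(yaw),np.sin(yaw),0]);Y=np.array([-np.sin(yaw),np.cos(yaw),0])
O=np.array([.5506,.0613,.105])
print('xc',(s['eef_pos']-O)@X,(s['eef_pos']-O)@Y)
def lean(cam,at):
    c,d=ray(cam,at); 
    # least-sq lean of point on circle r=.06,y=0
    L=np.linspace(-1.3,.6,1901); P=O+.06*(np.sin(L)[:,None]*X+np.cos(L)[:,None]*np.array([0,0,1]))
    v=P-c; e=np.linalg.norm(v-(v@d)[:,None]*d,axis=1); k=e.argmin(); return L[k],e[k]
for cam in ('wrist','scene','top'):
    if cam!='wrist': snap(cam,cam+'7')
    r=robot.pinpoint('wing',cam); print(cam,[(np.round(np.array(x['at'])*[640,480],1),round(x['conf'],2),lean(cam,x['at'])) for x in r[:2]])
E
```

```text
clock: 10.68
eef_pos: [0.5621, 0.0652, 0.1572]
ee_rot: [3.141, -0.002, 0.349]
ft_force: [-0.2, -0.1, -0.3]
grip_width: 0.0939
[0.56209775 0.06521815 0.15717772] [ 3.14145341e+00 -1.92368058e-03  3.48568536e-01] [-0.17786373 -0.08955071 -0.25854624]
xc 0.012145355378163464 -0.0002012302077011859
wrist [(array([236.4, 296.7]), 0.59, (np.float64(-0.42300000000000004), np.float64(0.00013240744605887633)))]
scene [(array([334.7, 214.4]), 0.58, (np.float64(-0.397), np.float64(0.007316610615068895)))]
top []
```

View pics/w7.png

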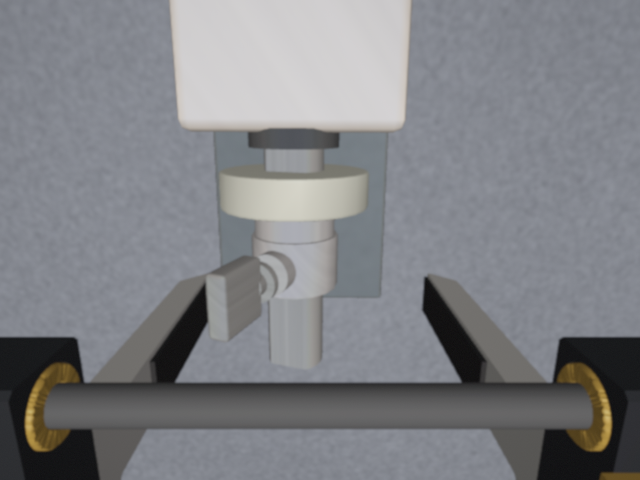

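```bash
python3 -m inch '[[-0.0398,-0.0143,-0.002,0,1],[-0.0398,-0.0143,-0.003,0,1],[-0.0398,-0.0143,-0.003,0,1],[0,0,0,-0.005,0.25],[0,0,0,0,0.25],[0,0,0,0,0.25],[0,0,0,0,0.25]]' 5
python3 - <<'E'
from h import *
c='wrist'; s=robot.read_state();print(s['eef_pos'],s['ee_rot'],s['ft_force'],s['moment'],s['joint_pos'][5])
im=snap(c,'w8')
yaw=.345;X=np.array([np.cos(yaw),np.sin(yaw),0]);O=np.array([.5506,.0613,.105])
print('xc',(s['eef_pos']-O)@X)
E
```

```text
clock: 11.85
eef_pos: [0.5256, 0.0521, 0.1546]
ee_rot: [3.142, -0.0, 0.345]
ft_force: [0.9, 0.1, -0.3]
grip_width: 0.0571
[0.52556463 0.05207007 0.1545688 ] [ 3.14154911e+00 -1.43824839e-04  3.44689661e-01] [ 0.89660319  0.11736346 -0.34859736] [-0.04934992  0.06606344 -0.03337984] -0.4099025818677484
xc -0.026681704237025424
```

View pics/w8.png

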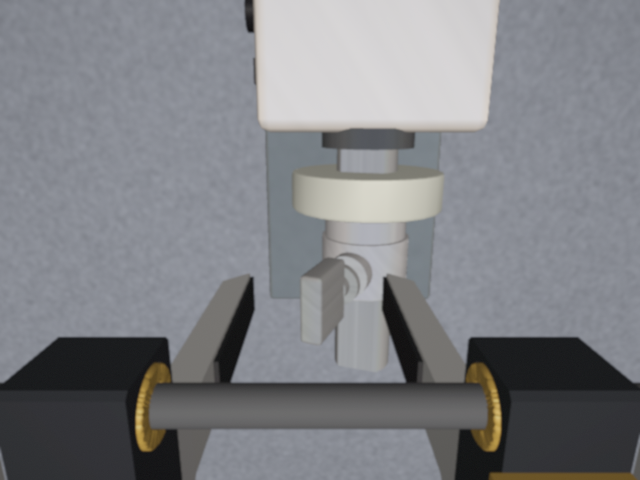

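```bash
python3 -m inch '[[0,0,0,0,0.25],[0,0,0,0,0.25],[0,0,0,0,0.25],[0,0,0,0,0.25],[0,0,0,0,0.25]]' 3
python3 - <<'E'
from h import *
c='wrist'; s=robot.read_state();print(s['eef_pos'],s['ft_force'],s['moment'])
im=snap(c,'w9')
E
```

```text
clock: 12.52
eef_pos: [0.5253, 0.052, 0.1546]
ee_rot: [3.142, -0.0, 0.344]
ft_force: [-0.5, -0.2, 0.1]
grip_width: 0.0238
[0.52527293 0.05198435 0.15457259] [-0.48797636 -0.24012734  0.12928522] [-0.07924527  0.02362887 -0.02029712]
```

View pics/w9.png

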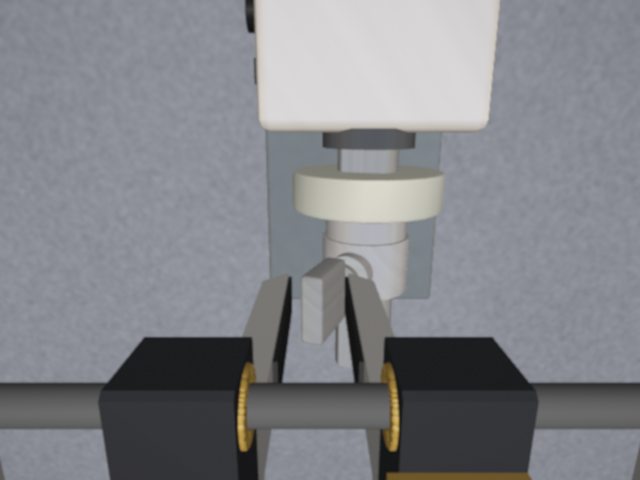

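```bash
python3 -m inch '[[0,0,0,-0.15,0.25],[0,0,0,-0.15,0.25],[0,0,0,-0.15,0.25],[0,0,0,-0.15,0.25],[0,0,0,-0.15,0.25],[0,0,0,-0.15,0.25],[0,0,0,-0.15,0.25],[0,0,0,-0.15,0.25]]' 3
python3 - <<'E'
from h import *
c='wrist'; s=robot.read_state();print(s['eef_pos'],s['ft_force'],s['moment'])
im=snap(c,'w10')
E
```

```text
clock: 13.58
eef_pos: [0.5256, 0.0516, 0.1549]
ee_rot: [3.141, -0.001, -0.602]
ft_force: [0.4, -0.5, 1.1]
grip_width: 0.0236
[0.52561776 0.05164633 0.15492459] [ 0.37317841 -0.47716032  1.09430757] [-0.13660561  0.10256521  0.0810235 ]
```

View pics/w10.png

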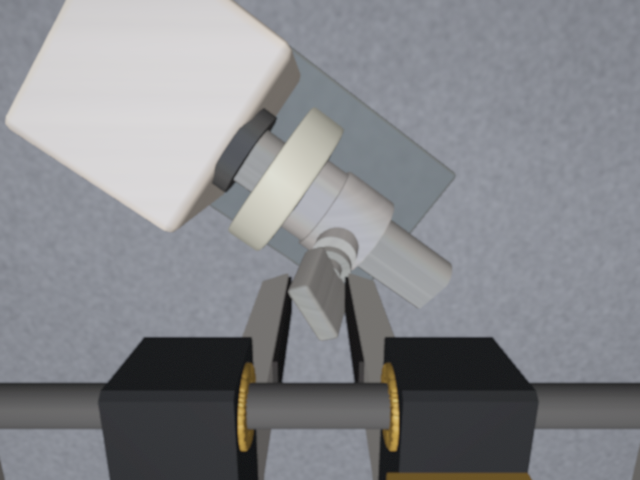

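```bash
python3 -m inch '[[0,0,0,-0.15,0.25],[0,0,0,-0.15,0.25],[0,0,0,-0.15,0.25],[0,0,0,0,0.25]]' 3
python3 - <<'E'
from h import *
s=robot.read_state();print(s['moment'])
E
python3 -m inch '[[0,0,0,-0.15,0.25],[0,0,0,-0.15,0.25],[0,0,0,-0.15,0.25],[0,0,0,0,0.25]]' 3
python3 - <<'E'
from h import *
c='wrist'; s=robot.read_state();print(s['eef_pos'],s['ft_force'],s['moment'])
im=snap(c,'w11')
E
```

```text
clock: 14.12
eef_pos: [0.5253, 0.0516, 0.1547]
ee_rot: [3.141, -0.001, -0.949]
ft_force: [-0.2, -1.3, 1.6]
grip_width: 0.0238
[-0.29210704  0.16870831 -0.00572234]
clock: 14.62
eef_pos: [0.5253, 0.052, 0.1544]
ee_rot: [-3.142, -0.0, -1.301]
ft_force: [0.9, -0.8, -0.0]
grip_width: 0.0243
[0.52531966 0.05197506 0.1543809 ] [ 0.91793213 -0.77458821 -0.02562772] [-0.1263854   0.00662296  0.10767497]
```

View pics/w11.png

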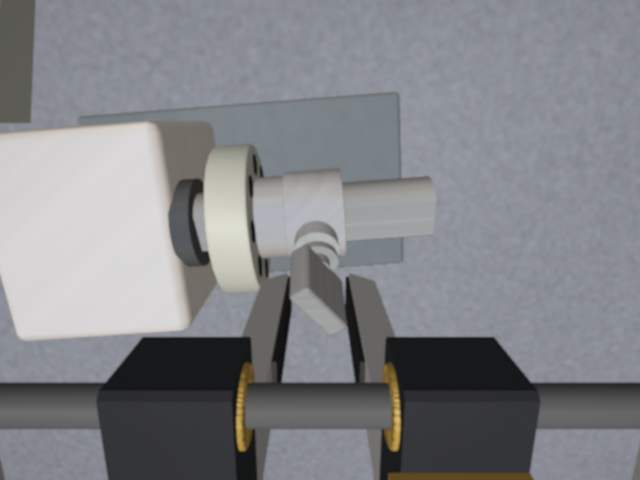

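```bash
cat > m.py <<'E'
from h import *
a=[];w=[]
for k in range(8):
    s=robot.read_state();a.append(np.r_[s['ft_force'],s['moment']]); robot.read_camera('top')
a=np.array(a);print('F,M',np.round(a.mean(0),3),'sd',np.round(a.std(0),3)); print(s['eef_pos'],s['ee_rot'][2],s['clock'],s['joint_pos'][5])
E
python3 m.py
python3 -m inch '[[0,0,0,-0.15,0.25],[0,0,0,-0.15,0.25],[0,0,0,-0.15,0.25],[0,0,0,-0.15,0.25],[0,0,0,0,0.25]]' 3
python3 m.py
```

```text
F,M [ 0.908 -1.006 -1.389 -0.167 -0.038  0.053] sd [0.458 0.726 0.754 0.022 0.035 0.028]
[0.52529483 0.05199419 0.15445289] -1.3041337263373896 15.025 1.2387329141608039
clock: 15.7
eef_pos: [0.5252, 0.052, 0.1546]
ee_rot: [3.141, -0.0, -1.774]
ft_force: [0.2, -1.3, -0.4]
grip_width: 0.023
F,M [ 0.341 -0.847 -0.425 -0.103  0.102  0.055] sd [0.638 0.353 0.347 0.024 0.016 0.031]
[0.52521743 0.05200899 0.15457858] -1.7753982607698604 16.05 1.7100311968620132
```

```bash
python3 -m inch '[[0,0,0,-0.13,0.25],[0,0,0,-0.13,0.25],[0,0,0,0,0.25]]' 3
python3 m.py
python3 -c "
from h import *
snap('wrist','w12')"
```

```text
clock: 16.48
eef_pos: [0.5253, 0.0523, 0.1545]
ee_rot: [3.141, 0.0, -1.979]
ft_force: [0.8, 0.2, -0.4]
grip_width: 0.0236
F,M [ 0.561  0.098 -0.632  0.142  0.033  0.054] sd [0.413 0.348 0.655 0.042 0.035 0.027]
[0.52530112 0.05214979 0.15454486] -1.9797257728010322 16.825 1.9143550137806864
```

View pics/w12.png

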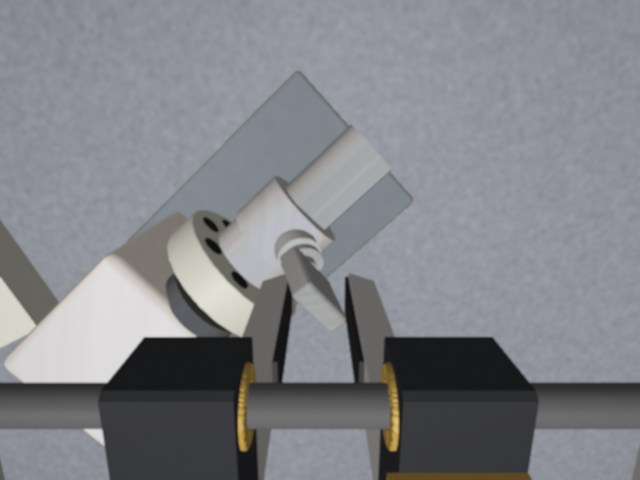

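```bash
python3 -m inch '[[0,0,0,-0.1,0.25],[0,0,0,-0.1,0.25],[0,0,0,0,0.25]]' 3
python3 m.py
python3 -m inch '[[0,0,0,-0.1,0.25],[0,0,0,-0.05,0.25],[0,0,0,0,0.25]]' 3
python3 m.py
```

```text
clock: 17.3
eef_pos: [0.5253, 0.0524, 0.1544]
ee_rot: [3.141, 0.001, -2.136]
ft_force: [0.4, 2.3, -2.3]
grip_width: 0.0236
F,M [ 1.275  2.204 -1.92   0.511 -0.083  0.089] sd [0.466 0.554 0.283 0.06  0.033 0.042]
[0.52527208 0.0522566  0.15449985] -2.136917843888553 17.65 2.0715633360534818
clock: 18.08
eef_pos: [0.5252, 0.0524, 0.1544]
ee_rot: [3.141, 0.001, -2.254]
ft_force: [1.5, 3.3, -1.7]
grip_width: 0.0245
F,M [ 1.342  3.823 -2.677  0.86  -0.103  0.122] sd [0.562 0.537 0.485 0.061 0.023 0.026]
[0.52517643 0.05223746 0.15447717] -2.2549175065553753 18.425 2.189546393784931
```

```bash
python3 -m inch '[[0,0,0,0,0.6],[0,0,0,0,0.6],[0,0,0,0,0.6],[0,0,0,0,0.6],[0,0,0,0,0.6],[0,0,0,0,0.6]]' 3
python3 m.py
python3 -c "
from h import *
snap('wrist','w13')
for cam in ('wrist','scene','top'):
    if cam!='wrist': snap(cam,cam+'13')
    r=robot.pinpoint('wing',cam); print(cam,[(np.round(np.array(x['at'])*[640,480],1),round(x['conf'],2)) for x in r[:2]])
"
```

```text
clock: 19.23
eef_pos: [0.5253, 0.0519, 0.1546]
ee_rot: [-3.141, -0.0, -2.255]
ft_force: [-0.8, -1.2, -0.8]
grip_width: 0.0561
F,M [-0.157 -0.337  0.166  0.071  0.146  0.004] sd [0.407 0.613 0.617 0.025 0.014 0.029]
[0.52529499 0.05200294 0.15456271] -2.2551139685902597 19.575 2.1897891484728143
wrist [(array([309.5, 290.2]), 0.97)]
scene [(array([335.9, 214.8]), 0.46)]
top []
```

View pics/w13.png

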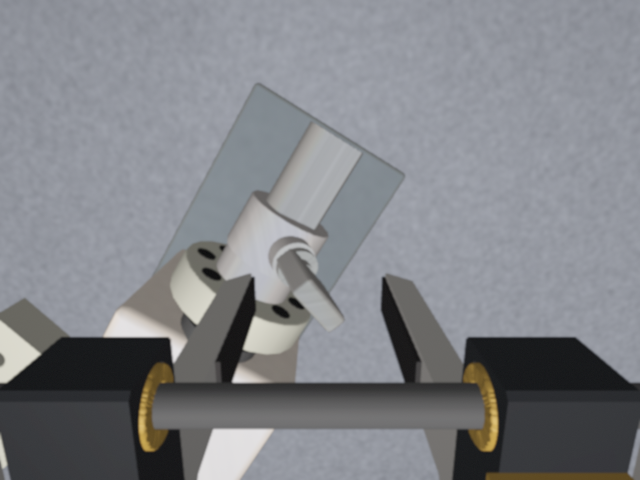

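```bash
cat > wf.py <<'E'
from h import *
yaw=.345;X=np.array([np.cos(yaw),np.sin(yaw),0]);Y=np.array([-np.sin(yaw),np.cos(yaw),0]);Z=np.array([0,0,1.])
O=np.array([.5506,.0613,.105])
def lean(cam,at,r):
    c,d=ray(cam,at); L=np.linspace(-1.3,.6,1901); P=O+r*(np.sin(L)[:,None]*X+np.cos(L)[:,None]*Z)
    v=P-c; e=np.linalg.norm(v-(v@d)[:,None]*d,axis=1); k=e.argmin(); return round(L[k],3),round(e[k],4)
def blade(l,th):
    a=np.sin(l)*X+np.cos(l)*Z; t=np.cos(l)*X-np.sin(l)*Z
    # clockwise seen from head (looking along -a): rotate by -th about a
    R=cv2.Rodrigues(-th*a)[0]; bx=R@t; by=R@Y; C=O+(.060-.0024*th)*a
    return np.array([C+.005*i*bx+.015*j*by+.015*k*a for i in(-1,1) for j in(-1,1) for k in(-1,1)])
def draw(im,l,th,col):
    p=[proj('wrist',q) for q in blade(l,th)]
    E=[(i,j) for i in range(8) for j in range(i) if bin(i^j).count('1')==1]
    for i,j in E: cv2.line(im,tuple(int(round(v*16)) for v in p[i]),tuple(int(round(v*16)) for v in p[j]),col,1,cv2.LINE_AA,4)
E
python3 - <<'E'
from wf import *
print(lean('wrist',(309.5/640,290.2/480),.0552),lean('scene',(335.9/640,214.8/480),.0552))
im=cv2.imread('pics/w13.png'); out=[]
for l,th in [(-.42,1.9),(-.42,2.1),(-.35,2.0),(-.48,2.0)]:
    a=cv2.resize(im[210:350,230:390],None,fx=1,fy=1); b=im.copy(); draw(b,l,th,(0,0,255)); out.append(cv2.resize(b[215:355,240:370],None,fx=2.1,fy=2.1,interpolation=cv2.INTER_CUBIC))
cv2.imwrite('pics/w13o.png',np.vstack([np.hstack(out[:2]),np.hstack(out[2:])]))
E
```

```text
(np.float64(-0.432), np.float64(0.0013)) (np.float64(-0.39), np.float64(0.0045))
```

View pics/w13o.png

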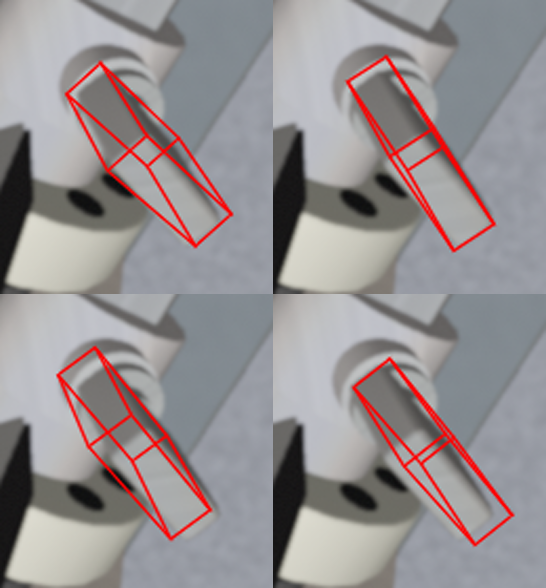

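```bash
python3 -m inch '[[0,0,0,0,0.25],[0,0,0,0,0.25],[0,0,0,0,0.25],[0,0,0,0,0.25],[0,0,0,0,0.25],[0,0,0,0,0.25],[0,0,0,-0.06,0.25],[0,0,0,-0.06,0.25],[0,0,0,0,0.25]]' 3
python3 m.py
python3 -c "
from h import *
snap('wrist','w14')"
```

```text
clock: 21.05
eef_pos: [0.5255, 0.0526, 0.1546]
ee_rot: [3.141, 0.001, -2.349]
ft_force: [1.3, 3.4, -1.3]
grip_width: 0.0249
F,M [ 2.035  4.384 -1.431  0.922 -0.239  0.121] sd [0.348 0.702 0.546 0.072 0.036 0.026]
[0.52529753 0.05235    0.15451794] -2.3491491519647836 21.4 2.283769453951163
```

View pics/w14.png

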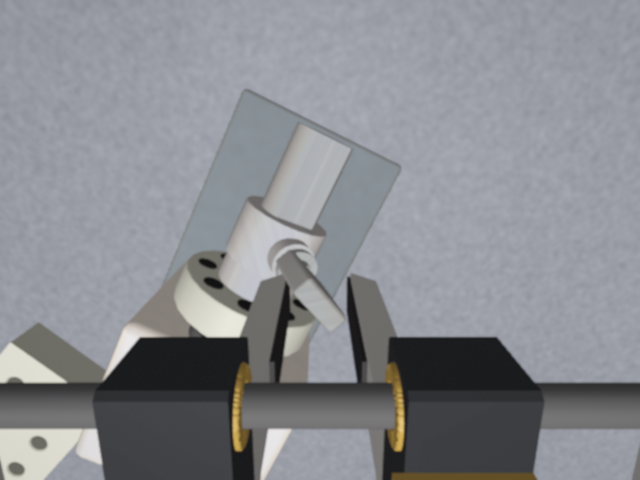

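```bash
python3 -m inch '[[0.0027,0.006,0,-0.05,0.25],[0,0,0,-0.05,0.25],[0,0,0,0,0.25]]' 3
python3 m.py
```

```text
clock: 21.88
eef_pos: [0.5256, 0.0533, 0.1545]
ee_rot: [-3.142, -0.002, -2.427]
ft_force: [1.0, 2.0, -0.1]
grip_width: 0.0255
F,M [ 0.208  1.474 -0.057  0.369  0.183  0.149] sd [0.564 0.452 0.392 0.05  0.059 0.02 ]
[0.52583202 0.05347684 0.1545538 ] -2.427790939568032 22.225 2.3659243156558665
```

```bash
python3 -m inch '[[0.0007,0.002,0,-0.06,0.25],[0,0,0,-0.06,0.25],[0,0,0,0,0.25]]' 3
python3 m.py
python3 -c "
from h import *
snap('wrist','w15')"
python3 - <<'E'
from wf import *
im=cv2.imread('pics/w15.png'); out=[]
for l,th in [(-.43,2.0),(-.43,2.1),(-.43,2.2),(-.43,2.3)]:
    b=im.copy(); draw(b,l,th,(0,0,255)); out.append(cv2.resize(b[215:355,240:370],None,fx=2.1,fy=2.1,interpolation=cv2.INTER_CUBIC))
cv2.imwrite('pics/w15o.png',np.vstack([np.hstack(out[:2]),np.hstack(out[2:])]))
E
```

```text
clock: 22.65
eef_pos: [0.5263, 0.0539, 0.1546]
ee_rot: [-3.141, -0.001, -2.521]
ft_force: [-0.4, -0.3, -1.0]
grip_width: 0.0255
F,M [-0.349 -0.412  0.6    0.063  0.264  0.176] sd [0.525 0.199 0.65  0.068 0.03  0.017]
[0.52629987 0.05414131 0.15465292] -2.5218988824941233 23.0 2.4612578899011504
```

View pics/w15o.png

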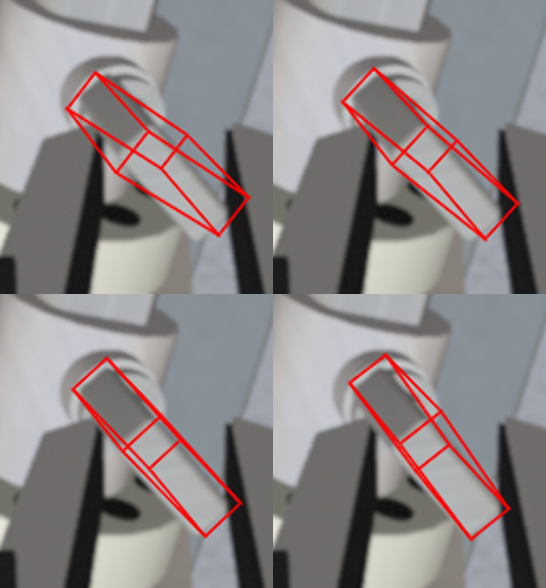

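```bash
python3 -m inch '[[0,0,0,0,0.6],[0,0,0,0,0.6],[0,0,0,0,0.6],[0,0,0,0,0.6],[0,0,0,0,0.6],[0,0,0,0,0.6]]' 3
python3 m.py
python3 -c "
from h import *
snap('wrist','w16')
from wf import *
r=robot.pinpoint('wing','wrist');print(r[:1],[lean('wrist',x['at'],.0547) for x in r[:1]])"
python3 - <<'E'
from wf import *
im=cv2.imread('pics/w16.png'); out=[]
for l,th in [(-.43,2.2),(-.43,2.3),(-.40,2.2),(-.46,2.2)]:
    b=im.copy(); draw(b,l,th,(0,0,255)); out.append(cv2.resize(b[215:355,240:370],None,fx=2.1,fy=2.1,interpolation=cv2.INTER_CUBIC))
cv2.imwrite('pics/w16o.png',np.vstack([np.hstack(out[:2]),np.hstack(out[2:])]))
E
```

```text
clock: 23.85
eef_pos: [0.5263, 0.0544, 0.1546]
ee_rot: [3.142, 0.0, -2.522]
ft_force: [0.4, -0.1, -0.6]
grip_width: 0.0561
F,M [ 0.016  0.2   -0.243  0.065  0.15   0.01 ] sd [0.404 0.401 0.384 0.025 0.028 0.027]
[0.52630223 0.05439261 0.15456343] -2.522231040854816 24.2 2.461539896382229
[{'at': [0.4817, 0.6015], 'conf': 0.8}] [(np.float64(-0.386), np.float64(0.0014))]
```

View pics/w16o.png

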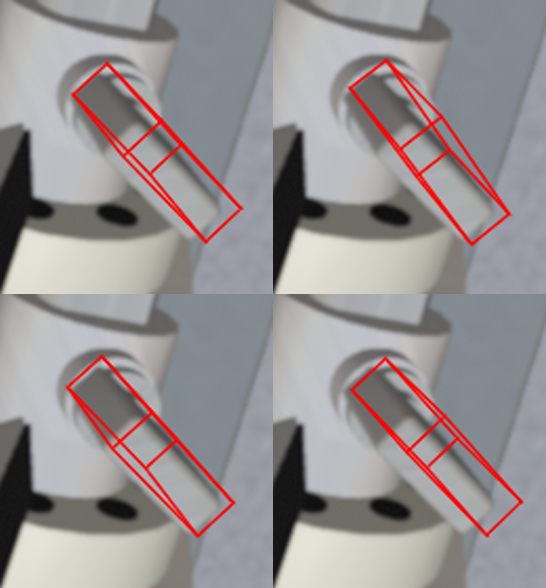

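```bash
python3 -m inch '[[0.0022,0.0008,0,0,0.25],[0,0,0,0,0.25],[0,0,0,0,0.25],[0,0,0,0,0.25],[0,0,0,0,0.25],[0,0,0,0,0.25],[0,0,0,0,0.25]]' 3
python3 m.py
python3 -c "
from h import *
snap('wrist','w17')"
```

```text
clock: 25.22
eef_pos: [0.5272, 0.0549, 0.1547]
ee_rot: [-3.142, 0.001, -2.522]
ft_force: [2.3, 1.7, -0.7]
grip_width: 0.0267
F,M [ 1.982  2.078 -0.304  0.494 -0.264  0.063] sd [0.413 0.425 0.303 0.035 0.033 0.035]
[0.52711584 0.05475537 0.1546313 ] -2.52218284049934 25.575 2.462047969393739
```

View pics/w17.png

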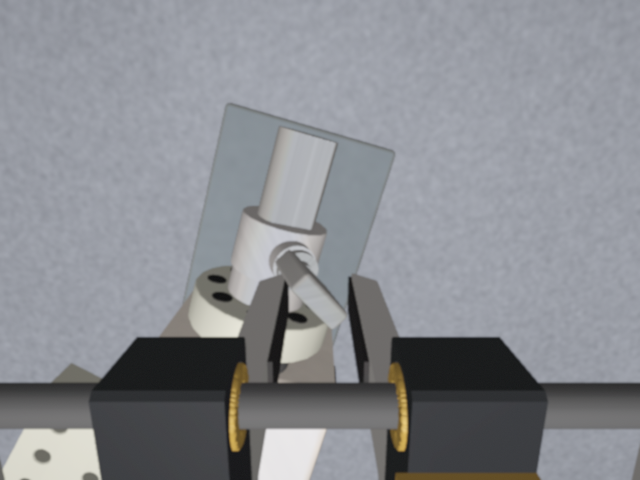

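```bash
python3 -m inch '[[0.0025,0.0028,0,-0.06,0.25],[0,0,0,-0.06,0.25],[0,0,0,0,0.25]]' 3
python3 m.py
python3 -c "
from h import *
snap('wrist','w18')"
python3 - <<'E'
from wf import *
im=cv2.imread('pics/w18.png'); out=[]
for l,th in [(-.40,2.1),(-.40,2.2),(-.40,2.3),(-.37,2.2)]:
    b=im.copy(); draw(b,l,th,(0,0,255)); out.append(cv2.resize(b[215:355,240:370],None,fx=2.1,fy=2.1,interpolation=cv2.INTER_CUBIC))
cv2.imwrite('pics/w18o.png',np.vstack([np.hstack(out[:2]),np.hstack(out[2:])]))
E
```

```text
clock: 26.05
eef_pos: [0.527, 0.0558, 0.1546]
ee_rot: [3.14, -0.001, -2.616]
ft_force: [-0.4, 3.0, 1.4]
grip_width: 0.0271
F,M [-1.106  3.297  2.14   0.741  0.321  0.11 ] sd [0.67  0.4   0.471 0.025 0.096 0.02 ]
[0.52724929 0.05564774 0.15451925] -2.616172933676921 26.4 2.5577701266742108
```

View pics/w18o.png

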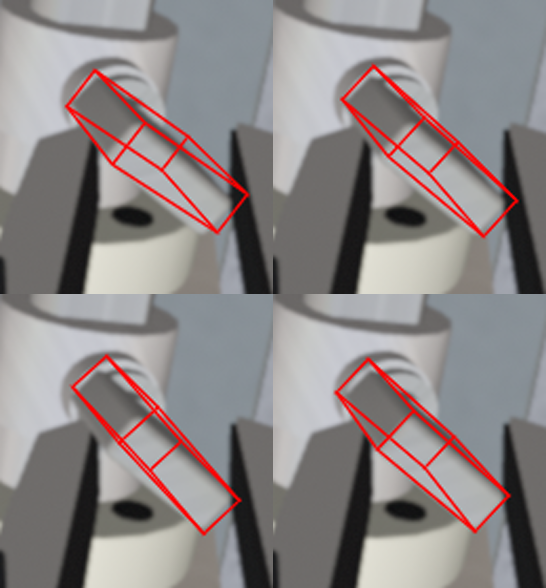

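```bash
python3 -m inch '[[0,0,0,0,0.6],[0,0,0,0,0.6],[0,0,0,0,0.6],[0,0,0,0.1,0.6],[0,0,0,0.18,0.6],[0.001,-0.004,0,0.18,0.6],[0,0,0,0.18,0.6],[0,0,0,0,0.4],[0,0,0,0,0.2],[0,0,0,0,0.2],[0,0,0,0,0.2],[0,0,0,0,0.2],[0,0,0,0,0.2]]' 8
python3 m.py
python3 -c "
from h import *
snap('wrist','w19')"
```

```text
clock: 28.12
eef_pos: [0.528, 0.0543, 0.1546]
ee_rot: [-3.142, -0.0, -2.114]
ft_force: [-0.6, -0.1, -0.3]
grip_width: 0.0189
F,M [-0.098 -0.022 -0.042  0.05   0.147  0.003] sd [0.362 0.296 0.54  0.027 0.026 0.027]
[0.52801957 0.05428344 0.15459417] -2.1138006533333247 28.475 2.0531377493524126
```

View pics/w19.png

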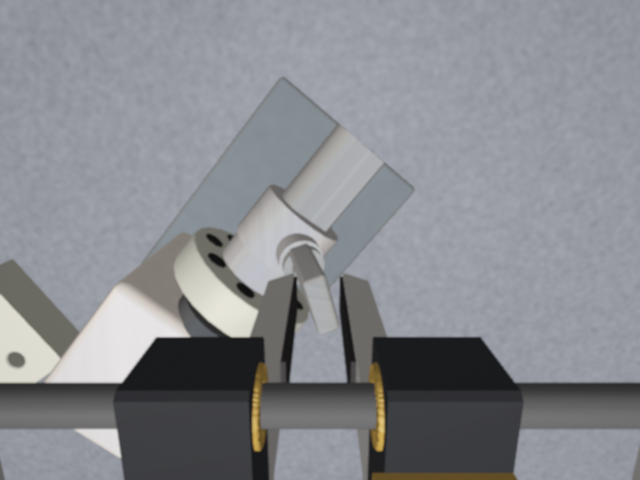

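```bash
python3 -m inch '[[0,0,0,-0.1,0.2],[0,0,0,-0.1,0.2],[0,0,0,-0.05,0.2],[0,0,0,0,0.2]]' 12
python3 m.py
python3 -m inch '[[0,0,0,-0.06,0.2],[0,0,0,0,0.2]]' 12
python3 m.py
```

```text
clock: 29.08
eef_pos: [0.5279, 0.0547, 0.1545]
ee_rot: [3.141, 0.0, -2.309]
ft_force: [-0.3, 1.8, -0.5]
grip_width: 0.0186
F,M [ 0.038  1.761 -0.446  0.443  0.186  0.168] sd [0.621 0.36  0.486 0.061 0.028 0.03 ]
[0.5278814  0.05455915 0.15448532] -2.309856870799027 29.425 2.249195153673939
clock: 29.72
eef_pos: [0.5279, 0.0546, 0.1544]
ee_rot: [3.141, 0.0, -2.357]
ft_force: [0.3, 3.2, -0.6]
grip_width: 0.0187
F,M [ 0.227  2.861 -1.123  0.729  0.137  0.205] sd [0.387 0.527 0.637 0.042 0.013 0.041]
[0.52792861 0.05448317 0.15444316] -2.356996397726159 30.075 2.296306035126701
```

```bash
python3 -m inch '[[0,0,0,0,0.6],[0,0,0,0,0.6],[0,0,0,0,0.6],[0,0,0,0,0.6],[0,0,0,0,0.6],[0,0,0,0,0.6]]'
python3 m.py
python3 -c "
from h import *
snap('wrist','w20')
from wf import *
r=robot.pinpoint('wing','wrist');print(r[:1],[lean('wrist',x['at'],.0547) for x in r[:1]])"
python3 - <<'E'
from wf import *
im=cv2.imread('pics/w20.png'); out=[]
for l,th in [(-.40,2.1),(-.40,2.2),(-.40,2.3),(-.43,2.2)]:
    b=im.copy(); draw(b,l,th,(0,0,255)); out.append(cv2.resize(b[215:355,240:370],None,fx=2.1,fy=2.1,interpolation=cv2.INTER_CUBIC))
cv2.imwrite('pics/w20o.png',np.vstack([np.hstack(out[:2]),np.hstack(out[2:])]))
E
```

```text
clock: 30.88
eef_pos: [0.528, 0.0542, 0.1546]
ee_rot: [-3.142, -0.0, -2.357]
ft_force: [-0.7, -0.5, -0.6]
grip_width: 0.0564
F,M [-0.293 -0.02   0.204  0.061  0.136  0.008] sd [0.501 0.308 0.657 0.028 0.036 0.042]
[0.52801265 0.05428273 0.15454154] -2.3572370602334636 31.225 2.2965698783060513
[{'at': [0.4911, 0.604], 'conf': 0.63}] [(np.float64(-0.407), np.float64(0.0011))]
```

View pics/w20o.png

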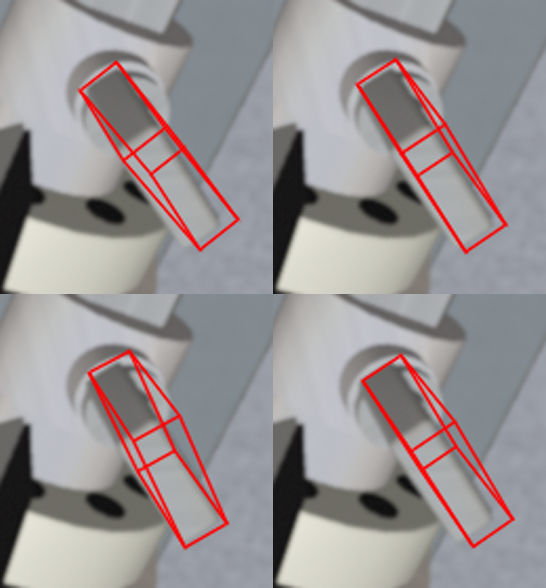

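```bash
python3 -m inch '[[0,0,0.06,0,0.9],[0,0,0.1,0,0.9],[0,0,0.12,0,0.9],[0,0,0.12,0,0.9],[-0.05,0,0,0,0.9],[0,0,0,0,0.9],[0,0,0,0,0.9]]'
python3 -c "
from h import *
snap('wrist','w21');snap('scene','s21')
from wf import *
for c in ('wrist','scene','top'):
    robot.read_camera(c)
    r=robot.pinpoint('wing',c);print(c,r[:1],[lean(c,x['at'],.0548) for x in r[:1]])
for l in ('rack','cup','vial'): print(l,[np.round(np.array(x['at'])*[640,480],1) for x in robot.pinpoint(l,'top')[:1]])
"
```

```text
clock: 32.25
eef_pos: [0.5119, 0.0543, 0.2731]
ee_rot: [3.14, -0.002, -2.357]
ft_force: [-0.0, -0.2, 0.0]
grip_width: 0.0847
wrist [{'at': [0.467, 0.4367], 'conf': 0.71}] [(np.float64(-0.382), np.float64(0.0002))]
scene [{'at': [0.5283, 0.4494], 'conf': 0.67}] [(np.float64(-0.275), np.float64(0.0046))]
top [] []
rack [array([179.9, 237.9])]
cup [array([468.6, 197.9])]
vial [array([463.6, 267. ])]
```

View pics/w21.png

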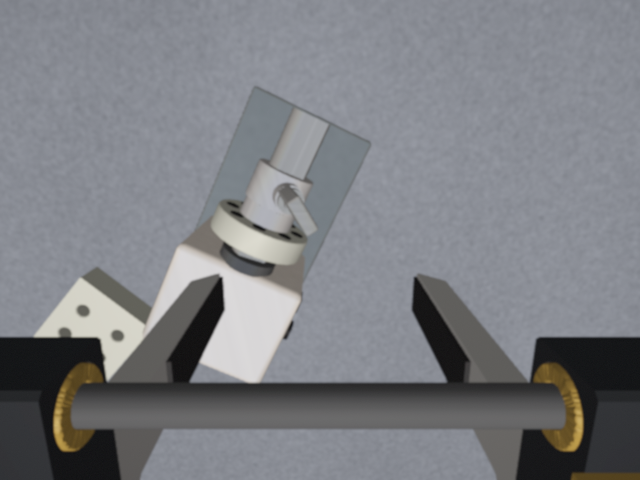

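```bash
python3 -c "
from rig import robot
print(robot.job_done())"
```

```text
the job is handed in; nothing more can be done
None
```

The collar is turned up, the thumbscrew is tightened onto the flat, and the job is handed in at about 33 s. The gripper ended well clear of the screw, with no force on it.

**Collar:** I pushed the wing from the side, following an arc about the shaft. It went from about -1.0 rad to about -0.42 rad, to match the flat's lean of about -0.43 rad that I measured on the bare shaft.

**Screw:** I turned it clockwise with loosely held jaws. I let go twice so the collar could settle, then regripped and finished.
- The turning moment began to rise at roughly 1.9 rad, where the tip should meet the flat if square.
- It peaked at about 0.2 N m, which works out to roughly 55–60 N at the tip, below the 90 N limit.
- After letting go, the screw stood at about 2.15 rad and the collar at about -0.40 rad. By the given figures that should leave close to 25 N at the tip. I did not measure that force directly.

**Checks that disagreed:**
- The last scene-camera reading put the collar at -0.28 rad, but it missed the wing's arc by about 5 mm. The wrist camera and the blade overlay gave -0.38 to -0.41 rad, so I went with those.
- The rack showed about 4 pixels off in the top view. I took this as detector noise, because the arm never went near it. The cup and vial were unchanged.

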